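Clamp the condenser bracket and counter-hold its bolt

ROBOT

A 6-joint arm with a two-finger parallel gripper is mounted at the origin on the work surface. World frame = base frame: x ahead of the robot, y to its left, z up, the work surface at z = 0. Lengths are in m, angles in rad, forces in N, time in s.
With the tool pointing down it reaches from about 0.35 to 0.85 m from the base axis. Payload 8.1 kg.
Tool frame: the origin (TCP) lies at the very end of the fingers, on their centre line; the grasp point (between the pads) lies 19 mm behind it; z points along the fingers, y is the direction in which the jaws open and shut (so a half turn about z gives the same grasp; the last joint's range is limited). The gripper opens to 93 mm and grips with 3 to 60 N. Pads are 15 mm wide; open, the fingers measure 128 mm over their backs; the gripper's body (75 mm by 188 mm) begins 65 mm behind the grasp point.
Start: joints at [-1.331, 0.13, 1.488, -0, 1.523, -0.085], TCP at [0.191, -0.569, 0.219] pointing down, gripper open.
Joint ranges: [-2.96, 2.96], [-0.89, 2.26], [0.02, 2.5], [-1.34, 4.48], [0, 2.73], [-2.66, 2.66]. Speed limits (rad/s): [2.39, 2.39, 2.79, 3.14, 3.14, 3.14].

INTERFACE

Orientations are given as a rotation vector (axis times angle).
In Python, from plant import robot gives the robot as it stands.
- The arm moves only by the tool jog_arm, never from a script. Its argument "commands" is a list of rows, each a list of 3 entries, a list of its own where there are three numbers: the shift along the world's x, y, z scaled (see below), then the turn, a rotation vector about the world's x, y, z scaled (see below), then the closure, from -1 (fully open) to 1 (shut), so that 0 is half open. In form: [[[tx, ty, tz], [ax, ay, az], hand], ...]. A call has 1 to 10 rows; each row is the pose to reach, as a shift and turn from the pose measured when the call began, turning the shorter way round; what a row does not reach only later rows make up. The controller multiplies each number of a shift by 0.6 m and each number of a turn by 2 pi rad. A row lasts 1/8 s, in which the tool goes at most 62.5 mm and 10.7 degrees, less where a joint would pass 70% of its speed; a pose out of reach is approached as far as the arm can. A call with a number of a shift or a turn outside -1 to 1 is refused whole. A call with a gripper value outside its range is refused whole. The fingers move at their own pace and stop on an object; "newtons" is the grip in N (left out, the last holds). Time passes only in rows, so rows that repeat a pose let the fingers close. It gives the time, the measured TCP pose, the force and the opening at its end, in the units of the state.
- robot.read_state(): the state, without advancing time (a new reading comes with each control period).
- robot.read_camera(name): name is "scene" or "top" or "wrist"; returns a dict with "pixels" (420x560x3 uint8, red, green, blue), "fovy" (degrees; the focal length in pixels is half the picture's height over the tangent of half this angle, whatever the lens; pixels are square), "cx", "cy" (the principal point, pixels), "rvec" (rotation vector, rad) and "tvec" (3), from world to camera coordinates, as OpenCV has them; the wrist camera has in their place "tool_from_camera" (4x4, takes a point from camera to tool coordinates, whose origin is the TCP and whose axes are the flange's). Camera axes: x right, y down, z forward; pixel columns grow to the right and rows downward; lengths in m; the calibration is good to about 2 mm. A picture is of the moment at which its call begins: read the wrist's pose just before it. There is no depth.
- robot.close_job(): hands the job in, once; it reports no verdict.
Trained networks look in the newest picture that a camera, given by its name, has taken for a name from the list of things; names that differ only in an ending like _2 or _b are one class to them, and where a whole thing is asked for, a point or a joint stands for the part that bears it (a point fixed in the world has none). Each returns a list of dicts, best first, with "p" (0 to 1); they miss things now and then, are a little off and sometimes report something else, mostly with a low value. They report only what shows in the picture. A call takes as long as a camera call.
- robot.trace(camera, name): "pixels" (420x560 bool, what is visible of it) and "uv" ([column, row] in pixels, amid what is visible of it).
The state is a dict: "t": time; "q": joint angles; "dq": joint speeds; "joint_torque": joint torques, N m; "tool_pos": TCP position; "orientation": TCP orientation; "force": force on the tool from outside, world axes, zero at the start; "wrist_torque": the same for the moment, N m; "opening": finger opening in m.
Only numpy, scipy, OpenCV 4.12 (cv2) and the standard library are available. Lean on these libraries where they do the work, as an engineer would, in place of code of your own. Each camera call takes 0.05 s, during which the arm holds its last target.

TASK

Crank the screw clamp's handle clockwise until its jaw bears firmly on the foot of the microscope's condenser bracket, and let go of the handle. Then reach down into the narrow gap behind the bracket's upright, grip the hidden hex bolt head, which the nut runner on the front is slowly dragging round, and hold it still: finish while gripping it so, with the clamp still tight. Do not shift the bracket or disturb the other things on the bench.

Things in the scene. Friction and masses are not known exactly. Their poses are not given: they have to be found in the camera images.
- clamp: fixed screw clamp. Origin: centre of the underside of its grey base plate, 200 (x) x 380 (y) x 12 mm, on the table; z up. At its +y end a C-frame (column x = 58 to 92 mm, overhead arm, top 118 mm above the table) carries a vertical screw at x = 0, y = 100 mm, with a crank on top and the round jaw below
- crank_axis (a point): point on the vertical screw axis (clamp frame 0, 100 mm), 165 mm above the table, level with the middle of the crank's knob
- knob_mid (a point): on the knob's axis, 26 mm above its foot, 18 mm below its top: upright black round knob of the crank, 20 mm in diameter, 44 mm tall, underside 139 mm above the table on the steel crank arm, 55 mm from the screw axis. It spins freely on the arm: pinch it and lead it round the circle without turning the hand
- knob: the same knob; origin at the centre of its underside on the knob's axis; it spins freely
- crank (a joint): rad, 0 to 8, grows clockwise seen from above and lowers the jaw 2.55 mm per rad (16 mm a turn). Self-locking; 7 to 10 N at the knob turns it. The jaw meets the foot at about 6.3 rad; from there the knob stiffens by some 4 N per 0.1 rad; 0.3 rad more is tight. Seen from the screw axis the knob lies at angle pi - crank in the clamp frame (from +x towards +y)
- jaw: round steel jaw, 38 mm in diameter, 12 mm high; origin: centre of its underside, which starts 7 to 16 mm above the bracket's foot and meets it 22 mm above the table
- bracket: loose aluminium bracket, about 1.3 kg. Origin: foot's underside, below the bolt head. Foot 10 mm thick, y -50 to 225 mm, its +y end under the jaw. Two uprights across x, y -50 to 50 mm: front x -32 to -24, top at z 102 mm; rear x 24 to 30, top at 98. The 48 mm gap between is open above and at the y ends. A round nut runner juts from the front one to x -118 mm, z 48 to 92
- bolt: steel hex bolt head in the gap, 24 mm across flats, 28 across corners, 20 mm long (bracket x -10 to 10 mm), axis along the bracket's x, 70 mm above the foot's underside (82 above the table), about 30 mm below the uprights' tops. Pinch it across the bracket's y from above. Origin: its centre; axes turn with it
- head_mid (a point): centre of the hex bolt head, on its axis. Left alone the head creeps round at about 0.25 rad/s, dragged by 0.04 Nm; whenever it has turned 60 degrees a pair of flats again faces the bracket's +y and -y. A firm pinch across y squares it up, not at once, as it resists with 0.16 Nm per rad/s
- spare_nut: bystander: loose round steel nut, 28 mm across, 12 mm high, on the clamp's base plate behind the bracket
- screwdriver: bystander: screwdriver lying on the table in front of the clamp
- amber_bottle: bystander: amber glass bottle, 48 mm across, 85 mm tall, behind the clamp
- dish: bystander: clear culture dish, 80 mm across, 16 mm high, behind the clamp
- wrench: bystander: wrench lying on the table to the right
- beaker: bystander: glass beaker, 70 mm across, 90 mm tall, to the left
- slide_box: bystander: blue slide box, 90 x 110 x 35 mm, to the right

How it is judged:
On the way, in this order (a step that is already met when the one before it is completed fails the run):
1. the jaw bears firmly on the bracket's foot (over 15 N) (contact force between jaw and bracket above 15 N), for 0.3 s.
2. with the clamp tight and its handle let go, the fingers hold the bolt head still (contact force between jaw and bracket above 15 N and contact force between the fingers and knob below 0.5 N and contact force between the fingers and bolt above 8 N and distance between the grasp point and head_mid below 0.02 m and angular speed of bolt below 0.05 rad/s), for 0.3 s.
At the end, for the whole second after the job is handed in: For the last second the fingers press on the bolt head with more than 8 N, grasping within 20 mm of its centre; the bolt turns slower than 0.05 rad/s; the jaw presses the bracket's foot with more than 15 N and the handle is let go; the bracket is within 20 mm of where it started (all of step 2 and distance of bracket from where it was at the start of the episode below 0.02 m); the arm keeps its last pose, push and grip.
It fails at once if the bracket is shifted by more than 20 mm or tipped (distance of bracket from where it was at the start of the episode above 0.02 m or angle between bracket's own z axis and vertical above 0.12 rad).
It fails at once if a bystander is moved by more than 30 mm (distance of any of spare_nut, screwdriver, amber_bottle, dish, wrench, beaker, slide_box from where it was at the start of the episode above 0.03 m).
It also fails if it takes over 56 s, if anything falls off the work surface, if the arm or the gripper's body presses on something with over 40 N, if the wrist force passes 120 N, or if a joint passes its speed limit or range.

## Working session

There is one attempt and no reset: what is moved stays moved. The work goes in short steps, Python scripts to look and compute and a tool call to move; the robot and the scene stay as the last step left them, time stands still between calls to the robot, and variables do not carry over. Pictures are saved under pics/ and viewed, and the job is handed in when it is done.

Besides the shell and the picture viewer there is one more tool, called after ">>>" as name(argument=value, ...) on one line, values as JSON. jog_arm: Moves the arm, as the interface text tells. Shifts and turns lie within -1 to 1; 1 stands for 0.6 m of shift or 2 pi rad of turn. Its arguments: {"type":"object","properties":{"commands":{"type":"array"},"newtons":{"type":"number"}},"required":["commands"]}

```bash
ls; mkdir -p pics; cat > h.py <<'E'
import numpy as np, cv2
from plant import robot
def cam(n,save=None):
    s=robot.read_state(); c=robot.read_camera(n)
    if save: cv2.imwrite('pics/'+save,c['pixels'][:,:,::-1])
    f=210/np.tan(np.radians(c['fovy'])/2)
    K=np.array([[f,0,c['cx']],[0,f,c['cy']],[0,0,1]])
    if 'rvec' in c:
        R=cv2.Rodrigues(np.array(c['rvec'],float))[0]; t=np.array(c['tvec'],float).ravel()
    else:
        T=np.eye(4);T[:3,:3]=cv2.Rodrigues(np.array(s['orientation'],float))[0];T[:3,3]=s['tool_pos']
        W=np.linalg.inv(T@np.array(c['tool_from_camera'])); R=W[:3,:3];t=W[:3,3]
    return c['pixels'],K,R,t
def P(C,X):
    _,K,R,t=C; x=K@(R@np.array(X,float)+t); return x[:2]/x[2]
def ray(C,uv):
    _,K,R,t=C; d=R.T@np.linalg.inv(K)@np.array([uv[0],uv[1],1.]); return -R.T@t,d
def atz(C,uv,z):
    o,d=ray(C,uv); return o+d*(z-o[2])/d[2]
def tri(obs):
    A=np.zeros((3,3));b=np.zeros(3)
    for C,uv in obs:
        o,d=ray(C,uv);d=d/np.linalg.norm(d);M=np.eye(3)-np.outer(d,d);A+=M;b+=M@o
    X=np.linalg.solve(A,b); return X,[np.round(P(C,X)-uv,1) for C,uv in obs]
E
python3 - <<'E'
from h import *
np.set_printoptions(precision=4,suppress=True)
print(robot.read_state())
for n in ['scene','top','wrist']:
    C=cam(n,n+'0.png'); print(n,C[1][0,0],C[1][:2,2],-C[2].T@C[3])
    for k in ['knob','crank_axis','jaw','bracket','bolt','clamp','spare_nut','amber_bottle','dish','beaker','slide_box']:
        try:
            for r in robot.trace(n,k)[:2]: print(k,round(r['p'],2),np.round(r['uv'],1),r['pixels'].sum())
        except Exception as e: print(k,e)
E
```

```text
pics
{'t': 0.0, 'q': array([-1.3314,  0.1312,  1.4893, -0.    ,  1.523 , -0.0854]), 'dq': array([ 0.0004, -0.0021,  0.0001, -0.0007, -0.0012,  0.0001]), 'joint_torque': array([ -0.0002, -55.9835, -49.1761,   0.0768,   0.0356,  -0.0002]), 'tool_pos': array([ 0.1914, -0.5681,  0.2176]), 'orientation': array([-3.0984, -0.5077,  0.0002]), 'force': array([-0.4519,  0.3123, -0.4223]), 'wrist_torque': array([-0.0373,  0.0785,  0.0377]), 'opening': 0.09305828554918157}
scene 383.30659330552004 [281.5031 210.6137] [ 1.0837 -0.2023  0.921 ]
knob 0.6 [313.6 174.1] 99
crank_axis 0.6 [281.4 247.4] 5538
bracket 0.82 [238.7 229.5] 3204
clamp 0.79 [282.8 244.3] 5453
spare_nut 0.43 [230.7 270.9] 92
amber_bottle 0.9 [309.5 262.4] 400
dish 0.77 [277.1 286.1] 648
beaker 0.8 [429.6 197. ] 773
slide_box 0.73 [282.  244.6] 5101
slide_box 0.61 [123.  220.8] 1371
top 481.39441312063207 [284.3023 208.7053] [ 0.4558 -0.001   1.5142]
knob 0.57 [238.6 217.8] 24
crank_axis 0.78 [268.8 209.5] 5126
crank_axis 0.65 [325.4 212.2] 66
bracket 0.74 [312.7 216.5] 2572
bolt 0.51 [329.5 213.3] 84
clamp 0.73 [242.1 221.2] 45
clamp 0.54 [324.3 209.2] 67
amber_bottle 0.7 [274. 170.] 233
amber_bottle 0.67 [326.2 212.2] 71
dish 0.87 [302.4 159.2] 450
beaker 0.86 [138.5 187.7] 535
slide_box 0.66 [415.  275.1] 1127
wrist 350.73964441647126 [279.7746 213.0915] [ 0.2605 -0.5467  0.3845]
slide_box 0.72 [171.3  24.5] 6979
```

```bash
python3 - <<'E'
import cv2
a=cv2.imread('pics/scene0.png')[120:330,80:460]; cv2.imwrite('pics/s0c.png',cv2.resize(a,(760,420),interpolation=cv2.INTER_CUBIC))
a=cv2.imread('pics/top0.png')[120:320,200:440]; cv2.imwrite('pics/t0c.png',cv2.resize(a,(720,600),interpolation=cv2.INTER_CUBIC))
E
```

```text
(no output)
```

View pics/s0c.png

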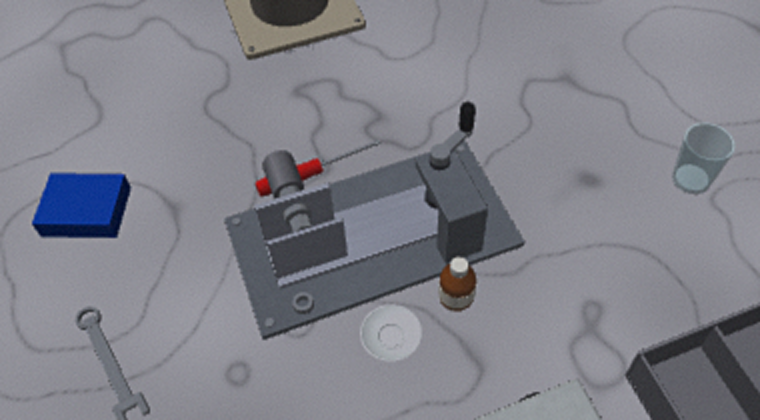

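View pics/t0c.png

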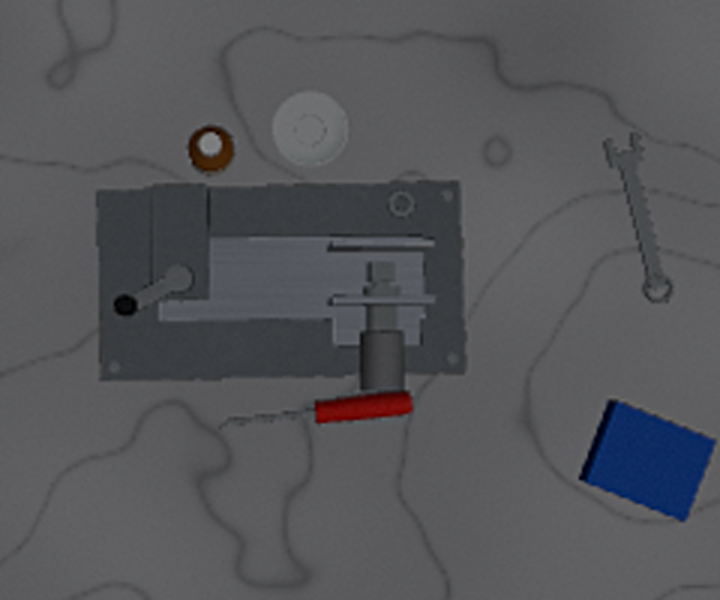

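View pics/top0.png

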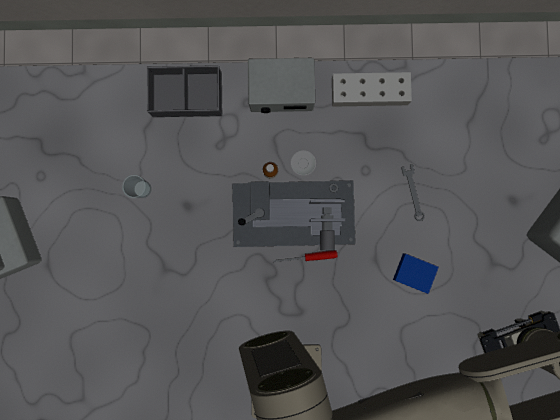

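The top view shows the clamp plate with corners at about (232,183), (353,180), (355,244) and (233,247). The knob is at about (242,221) and the bolt at about (327,211) between the uprights. I'll fit poses next.

```bash
python3 - <<'E'
from h import *
from scipy.optimize import least_squares
np.set_printoptions(precision=4,suppress=True)
T=cam('top'); S=cam('scene')
cor=np.array([[100,190],[100,-190],[-100,-190],[-100,190]])/1000
tu=np.array([[97,190],[459,180],[466,373],[100,380]])/3+[200,120]
su=np.array([[523,243],[265,337],[226,220],[465,145]])/2+[80,120]
def X(p,q,z): c,s=np.cos(p[2]),np.sin(p[2]); return [p[0]+c*q[0]-s*q[1],p[1]+s*q[0]+c*q[1],z]
def res(p,w='ts'):
    r=[]
    for q,a,b in zip(cor,tu,su):
        if 't' in w:r+=list(P(T,X(p,q,.012))-a)
        if 's' in w:r+=list(P(S,X(p,q,.012))-b)
    return np.array(r)
for w in ['t','s','ts']:
    f=least_squares(res,[.45,0,0],args=(w,)); print(w,f.x,np.round(f.fun,1))
p=f.x
print('axis',X(p,[0,.1],.165))
k=[np.array(r['uv']) for r in (robot.trace('top','knob')[0],robot.trace('scene','knob')[0])]
print('knob tri (trace)',k,tri([(T,k[0]),(S,k[1])]))
kt=[np.array([125,305])/3+[200,120],np.array([467,104])/2+[80,120]]
print('knob top tri',tri([(T,kt[0]),(S,kt[1])]))
np.save('clamp.npy',p)
# bolt
for uv in [(380,271)]:
  print('bolt top', atz(T,np.array(uv)/3+[200,120],.094))
for uv in [(330,246),(434,243),(330,300),(434,298)]: print('upr',atz(T,np.array(uv)/3+[200,120],.112))
E
```

```text
t [ 0.513  -0.0311  0.0069] [-0.3 -0.3  0.3  0.2 -0.  -0.2 -0.1  0.4]
s [ 0.5192 -0.0308  0.0074] [ 1.8  0.2 -1.3  1.1 -0.9 -0.4  0.5 -2. ]
ts [ 0.516  -0.0308  0.0075] [-0.4 -1.2  1.3 -0.7  0.2 -0.8 -1.6  0.  -0.1 -1.2 -1.2 -1.3 -0.1 -0.6
  0.1 -2.8]
axis [np.float64(0.515202349737213), np.float64(0.06914938734498084), 0.165]
knob tri (trace) [array([238.6, 218.7]), array([316. , 174.1])] (array([0.494 , 0.1232, 0.1799]), [array([0.5, 0.2]), array([ 0.6, -0. ])])
knob top tri (array([0.4865, 0.1168, 0.1827]), [array([-0.3, -0.1]), array([-0.3,  0. ])])
bolt top [ 0.5175 -0.1275  0.094 ]
upr [ 0.5419 -0.0778  0.112 ]
upr [ 0.5431 -0.179   0.112 ]
upr [ 0.4893 -0.0768  0.112 ]
upr [ 0.4896 -0.1778  0.112 ]
```

>>> jog_arm(commands=[[[0.43, 0.9, 0.24], [0, 0, -0.052], -1], [[0.43, 0.9, 0.24], [0, 0, -0.052], -1], [[0.43, 0.9, 0.24], [0, 0, -0.052], -1], [[0.43, 0.9, 0.24], [0, 0, -0.052], -1], [[0.43, 0.9, 0.24], [0, 0, -0.052], -1], [[0.43, 0.9, 0.24], [0, 0, -0.052], -1], [[0.43, 0.9, 0.24], [0, 0, -0.052], -1], [[0.43, 0.9, 0.24], [0, 0, -0.052], -1], [[0.43, 0.9, 0.24], [0, 0, -0.052], -1], [[0.43, 0.9, 0.24], [0, 0, -0.052], -1]])

```text
t: 3.25
tool_pos: [0.4501, -0.0264, 0.3636]
orientation: [3.141, -0.002, 0.002]
force: [1.1, -0.9, 0.9]
opening: 0.0929
```

```bash
python3 - <<'E'
from h import *
np.set_printoptions(precision=4,suppress=True)
C=cam('wrist','w1.png'); print(-C[2].T@C[3])
p=np.load('clamp.npy')
im=C[0][:,:,::-1].copy()
def X(q,z): c,s=np.cos(p[2]),np.sin(p[2]); return [p[0]+c*q[0]-s*q[1],p[1]+s*q[0]+c*q[1],z]
for q,z in [((.1,.19),.012),((.1,-.19),.012),((-.1,-.19),.012),((-.1,.19),.012),((0,.1),.139)]:
    u=P(C,X(q,z)); print(q,u); cv2.circle(im,tuple(int(v) for v in u),3,(0,255,0),1)
u=P(C,[.4865,.1168,.183]); cv2.circle(im,tuple(int(v) for v in u),3,(0,255,255),1)
for k in ['knob','bolt']:
    for r in robot.trace('wrist',k)[:2]: print(k,r['p'],r['uv'],r['pixels'].sum())
cv2.imwrite('pics/w1o.png',im)
E
```

```text
[ 0.5227 -0.0275  0.5295]
(0.1, 0.19) [141.5113  49.2182]
(0.1, -0.19) [421.6667  46.5294]
(-0.1, -0.19) [408.9091 191.4275]
(-0.1, 0.19) [156.2508 193.6384]
(0, 0.1) [190.2536 126.3547]
knob 0.58 [139.4, 151.7] 551
bolt 0.89 [365.8, 123.1] 401
```

View pics/w1o.png

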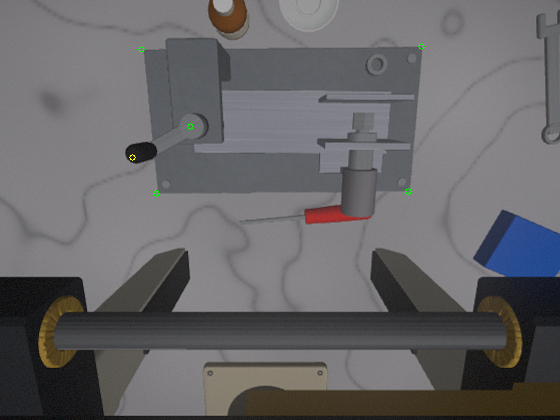

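The wrist view shows the knob from its foot at about (152,150) to its top at about (133,154), the hub at (193,126) and the bolt at (365,120). I'll enlarge it for detail.

```bash
python3 - <<'E'
import cv2
a=cv2.imread('pics/w1.png')
b=cv2.resize(a[90:190,110:230],(720,600),interpolation=cv2.INTER_CUBIC); cv2.imwrite('pics/w1a.png',b)
b=cv2.resize(a[80:180,310:430],(720,600),interpolation=cv2.INTER_CUBIC); cv2.imwrite('pics/w1b.png',b)
E
```

```text
(no output)
```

View pics/w1a.png

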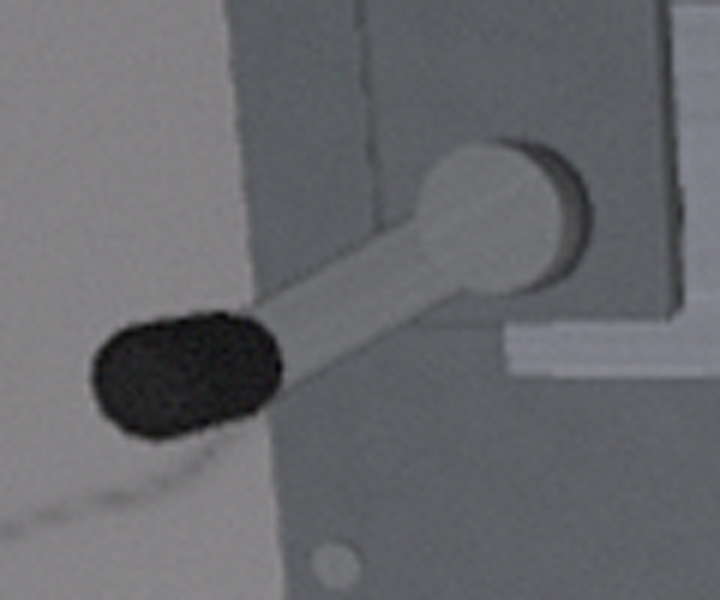

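View pics/w1b.png

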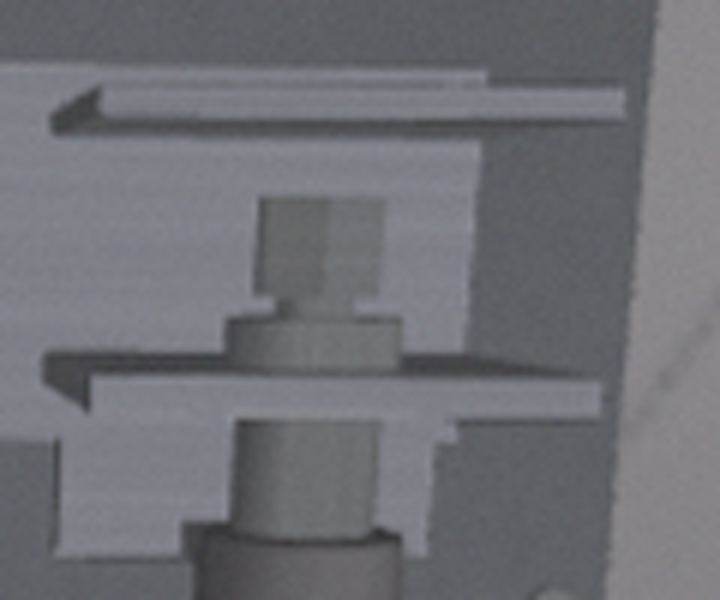

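```bash
python3 - <<'E'
from h import *
np.set_printoptions(precision=4,suppress=True)
C=cam('wrist');T=cam('top');S=cam('scene')
g=lambda x,y:np.array([110+x/6,90+y/6]); b=lambda x,y:np.array([310+x/6,80+y/6])
print('knobtop',atz(C,g(155,378),.183),'foot',atz(C,g(228,362),.139))
print('hub',atz(C,g(490,217),.139), atz(C,g(490,217),.142))
print('tri knobtop w+t', tri([(C,g(155,378)),(T,np.array([241.7,221.7]))]))
print('tri hub w+t', tri([(C,g(490,217)),(T,np.array([200+180/3,120+278/3]))]))
print('tri w+s+t', tri([(C,g(155,378)),(S,np.array([313.5,172])),(T,np.array([241.7,221.7]))]))
for z in (.082,.090): print('bolt',atz(C,b(321,247),z))
tb=np.array([380,272])/3+[200,120]
print('bolt tri w+t',tri([(C,b(321,247)),(T,tb)]))
print('front upr',atz(C,b(90,396),.114),atz(C,b(602,396),.114),'thick',atz(C,b(346,378),.114),atz(C,b(346,415),.114))
print('rear upr',atz(C,b(100,104),.110),atz(C,b(626,104),.110),atz(C,b(346,88),.11),atz(C,b(346,120),.11))
E
```

```text
knobtop [0.4904 0.1131 0.183 ] foot [0.4892 0.1173 0.139 ]
hub [0.5151 0.0677 0.139 ] [0.5151 0.067  0.142 ]
tri knobtop w+t (array([0.4878, 0.1176, 0.1707]), [array([0.7, 1.4]), array([-0.2, -0.5])])
tri hub w+t (array([0.5136, 0.0677, 0.1368]), [array([0.5, 1.4]), array([-0.2, -0.5])])
tri w+s+t (array([0.488 , 0.1156, 0.1827]), [array([-2.1,  2.4]), array([-0.5,  0.5]), array([ 0.1, -0.7])])
bolt [ 0.5204 -0.1307  0.082 ]
bolt [ 0.5205 -0.1289  0.09  ]
bolt tri w+t (array([ 0.5186, -0.1287,  0.088 ]), [array([-0.6,  1.6]), array([ 0.2, -0.6])])
front upr [ 0.4925 -0.0803  0.114 ] [ 0.4927 -0.1798  0.114 ] thick [ 0.4961 -0.1298  0.114 ] [ 0.489  -0.1303  0.114 ]
rear upr [ 0.5467 -0.0807  0.11  ] [ 0.5469 -0.1804  0.11  ] [ 0.5497 -0.1271  0.11  ] [ 0.5439 -0.1275  0.11  ]
```

>>> jog_arm(commands=[[[0.065, 0.237, -0.19], [0, 0, 0], -1], [[0.065, 0.237, -0.19], [0, 0, 0], -1], [[0.065, 0.237, -0.19], [0, 0, 0], -1], [[0.065, 0.237, -0.19], [0, 0, 0], -1], [[0.065, 0.237, -0.28], [0, 0, 0], -1], [[0.065, 0.237, -0.32], [0, 0, 0], -1], [[0.065, 0.237, -0.359], [0, 0, 0], -1], [[0.065, 0.237, -0.359], [0, 0, 0], -1]], newtons=40)

```text
t: 4.55
tool_pos: [0.4871, 0.1107, 0.1457]
orientation: [3.14, -0.008, -0.006]
force: [-0.3, -0.2, -0.7]
opening: 0.093
```

```bash
python3 - <<'E'
from h import *
C=cam('wrist','w2.png'); s=robot.read_state(); print(s['tool_pos'],s['orientation'],s['force'])
print([(r['p'],r['uv']) for r in robot.trace('wrist','knob')])
E
```

```text
[0.48803881 0.11109801 0.14725197] [ 3.14078254e+00 -7.50778975e-03 -2.00172771e-03] [ 0.37426487  0.3203139  -0.48541957]
[(0.59, [263.6, 279.1])]
```

View pics/w2.png

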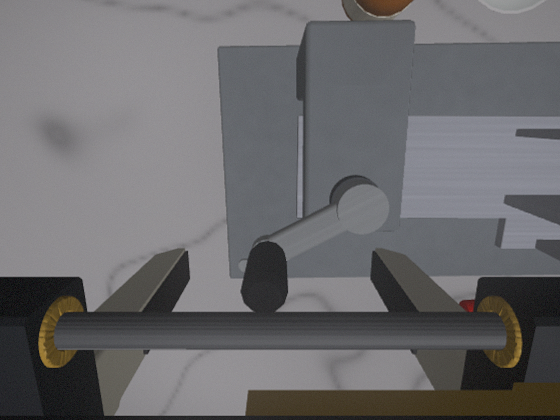

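The knob stands between the fingers, top at about (265,291) and foot at about (264,250).

```bash
python3 - <<'E'
from h import *
C=cam('wrist'); print(atz(C,(265,291),.183),atz(C,(264,252),.139), P(C,[.488,.111,.166]), P(C,[.489,.116,.183]))
E
```

```text
[0.49303148 0.11654125 0.183     ] [0.49295386 0.1188423  0.139     ] [278.63807537 283.38958694] [266.45847018 299.82304864]
```

>>> jog_arm(commands=[[[0.004, 0.01, 0], [0, 0, 0], -1], [[0.004, 0.01, 0], [0, 0, 0], -0.4], [[0.004, 0.01, 0], [0, 0, 0], 1], [[0.004, 0.01, 0], [0, 0, 0], 1], [[0.004, 0.01, 0], [0, 0, 0], 1], [[0.004, 0.01, 0], [0, 0, 0], 1]], newtons=45)

```text
t: 5.45
tool_pos: [0.4915, 0.1179, 0.1486]
orientation: [3.141, -0.006, 0.002]
force: [-0.4, -0.7, -0.1]
opening: 0.0475
```

```bash
python3 - <<'E'
from h import *
s=robot.read_state(); print(s['t'],s['tool_pos'],s['orientation'],s['force'],s['opening'])
E
```

```text
5.45 [0.49150597 0.11790488 0.14861938] [ 3.14134280e+00 -6.21155575e-03  2.42771310e-03] [-0.44736623 -0.66029123 -0.09315752] 0.04754180603897891
```

>>> jog_arm(commands=[[[0, 0, 0], [0, 0, 0], 1], [[0, 0, 0], [0, 0, 0], 1], [[0, 0, 0], [0, 0, 0], 1], [[0, 0, 0], [0, 0, 0], 1]])

```text
t: 5.95
tool_pos: [0.4915, 0.1175, 0.1486]
orientation: [3.141, -0.007, 0.002]
force: [-0.9, -2.8, -0.3]
opening: 0.0188
```

```bash
cat > wp.py <<'E'
import sys; from h import *
ax,ay,r,d,n=map(float,sys.argv[1:6])
s=robot.read_state(); x,y,z=s['tool_pos']; ph=np.arctan2(y-ay,x-ax)
print('ang',np.degrees(ph),'crank',np.pi-ph+.007,'r',np.hypot(y-ay,x-ax),s['force'],s['wrist_torque'],s['t'],s['opening'],s['tool_pos'])
zt=float(sys.argv[6]) if len(sys.argv)>6 else .148
print([[[round((ax+r*np.cos(ph-d*k)-x)/.6,3),round((ay+r*np.sin(ph-d*k)-y)/.6,3),round((zt-z)/.6,3)],[0,0,0],1] for k in range(1,int(n)+1)])
E
python3 wp.py .515 .068 .0546 .2 9
```

```text
ang 115.37846100590387 crank 1.1348586231528819 r 0.05474738332299123 [-0.91772186 -2.77435343 -0.29017118] [-0.50502201  0.05189314  0.02121777] 5.95 0.018802349206095574 [0.49153552 0.11746407 0.14862784]
[[[np.float64(0.017), np.float64(0.006), np.float64(-0.001)], [0, 0, 0], 1], [[np.float64(0.035), np.float64(0.008), np.float64(-0.001)], [0, 0, 0], 1], [[np.float64(0.053), np.float64(0.007), np.float64(-0.001)], [0, 0, 0], 1], [[np.float64(0.071), np.float64(0.003), np.float64(-0.001)], [0, 0, 0], 1], [[np.float64(0.087), np.float64(-0.005), np.float64(-0.001)], [0, 0, 0], 1], [[np.float64(0.102), np.float64(-0.016), np.float64(-0.001)], [0, 0, 0], 1], [[np.float64(0.114), np.float64(-0.03), np.float64(-0.001)], [0, 0, 0], 1], [[np.float64(0.122), np.float64(-0.046), np.float64(-0.001)], [0, 0, 0], 1], [[np.float64(0.128), np.float64(-0.063), np.float64(-0.001)], [0, 0, 0], 1]]
```

>>> jog_arm(commands=[[[0.017, 0.006, 0], [0, 0, 0], 1], [[0.035, 0.008, 0], [0, 0, 0], 1], [[0.053, 0.007, 0], [0, 0, 0], 1], [[0.071, 0.003, 0], [0, 0, 0], 1], [[0.087, -0.005, 0], [0, 0, 0], 1], [[0.087, -0.005, 0], [0, 0, 0], 1]])

```text
t: 6.7
tool_pos: [0.5442, 0.1165, 0.1487]
orientation: [-3.139, 0.006, -0.003]
force: [0.4, 9.1, 0.1]
opening: 0.0194
```

```bash
python3 - <<'E'
from h import *
C=cam('wrist','w3.png')
E
python3 wp.py .515 .068 .0546 .2 9
```

```text
ang 59.053157059575014 crank 2.117920629202876 r 0.05659582560704073 [ 0.73920997  6.96815596 -0.9032852 ] [ 1.43944344 -0.29110977 -0.04955131] 6.75 0.018821660619710197 [0.54410398 0.11653911 0.14867601]
[[[np.float64(0.013), np.float64(-0.014), np.float64(-0.001)], [0, 0, 0], 1], [[np.float64(0.025), np.float64(-0.027), np.float64(-0.001)], [0, 0, 0], 1], [[np.float64(0.034), np.float64(-0.043), np.float64(-0.001)], [0, 0, 0], 1], [[np.float64(0.04), np.float64(-0.06), np.float64(-0.001)], [0, 0, 0], 1], [[np.float64(0.042), np.float64(-0.078), np.float64(-0.001)], [0, 0, 0], 1], [[np.float64(0.041), np.float64(-0.096), np.float64(-0.001)], [0, 0, 0], 1], [[np.float64(0.036), np.float64(-0.114), np.float64(-0.001)], [0, 0, 0], 1], [[np.float64(0.028), np.float64(-0.13), np.float64(-0.001)], [0, 0, 0], 1], [[np.float64(0.017), np.float64(-0.144), np.float64(-0.001)], [0, 0, 0], 1]]
```

View pics/w3.png

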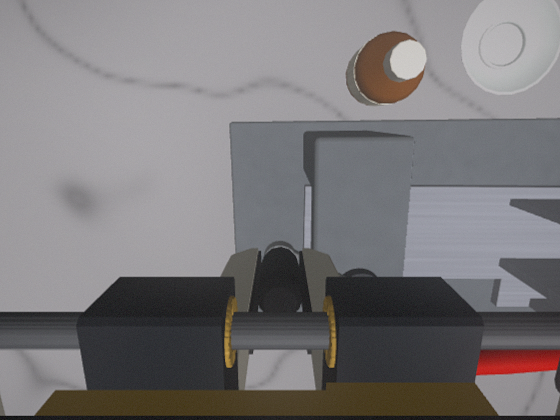

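```bash
python3 wp.py .516 .0695 .055 .2 10 .1485 | sed 's/np.float64//g'
```

```text
ang 59.14337541356904 crank 2.116346021879951 r 0.054795183783764134 [ 0.73920997  6.96815596 -0.9032852 ] [ 1.43944344 -0.29110977 -0.04955131] 6.75 0.018821660619710197 [0.54410398 0.11653911 0.14867601]
[[[(0.015), (-0.011), (-0.0)], [0, 0, 0], 1], [[(0.027), (-0.024), (-0.0)], [0, 0, 0], 1], [[(0.036), (-0.04), (-0.0)], [0, 0, 0], 1], [[(0.042), (-0.057), (-0.0)], [0, 0, 0], 1], [[(0.045), (-0.075), (-0.0)], [0, 0, 0], 1], [[(0.044), (-0.094), (-0.0)], [0, 0, 0], 1], [[(0.039), (-0.111), (-0.0)], [0, 0, 0], 1], [[(0.03), (-0.128), (-0.0)], [0, 0, 0], 1], [[(0.019), (-0.142), (-0.0)], [0, 0, 0], 1], [[(0.005), (-0.154), (-0.0)], [0, 0, 0], 1]]
```

>>> jog_arm(commands=[[[0.015, -0.011, 0], [0, 0, 0], 1], [[0.027, -0.024, 0], [0, 0, 0], 1], [[0.036, -0.04, 0], [0, 0, 0], 1], [[0.042, -0.057, 0], [0, 0, 0], 1], [[0.045, -0.075, 0], [0, 0, 0], 1], [[0.044, -0.094, 0], [0, 0, 0], 1], [[0.044, -0.094, 0], [0, 0, 0], 1]])

```text
t: 7.62
tool_pos: [0.5715, 0.0608, 0.1487]
orientation: [-3.137, 0.006, -0.006]
force: [3.9, 2.5, -2.6]
opening: 0.0191
```

```bash
python3 wp.py .516 .0695 .055 .2 10 .1485 | sed 's/np.float64//g'
```

```text
ang -8.882496764728835 crank 3.3036214679320555 r 0.05618708345273708 [ 3.9322858   2.51127528 -2.58408606] [ 0.47043953 -0.79300931  0.04130711] 7.625 0.01906667488496365 [0.57151324 0.06082423 0.14873914]
[[[(-0.007), (-0.017), (-0.0)], [0, 0, 0], 1], [[(-0.015), (-0.034), (-0.0)], [0, 0, 0], 1], [[(-0.026), (-0.048), (-0.0)], [0, 0, 0], 1], [[(-0.04), (-0.06), (-0.0)], [0, 0, 0], 1], [[(-0.055), (-0.069), (-0.0)], [0, 0, 0], 1], [[(-0.073), (-0.075), (-0.0)], [0, 0, 0], 1], [[(-0.091), (-0.077), (-0.0)], [0, 0, 0], 1], [[(-0.109), (-0.076), (-0.0)], [0, 0, 0], 1], [[(-0.127), (-0.071), (-0.0)], [0, 0, 0], 1], [[(-0.143), (-0.062), (-0.0)], [0, 0, 0], 1]]
```

>>> jog_arm(commands=[[[-0.007, -0.017, 0], [0, 0, 0], 1], [[-0.015, -0.034, 0], [0, 0, 0], 1], [[-0.026, -0.048, 0], [0, 0, 0], 1], [[-0.04, -0.06, 0], [0, 0, 0], 1], [[-0.055, -0.069, 0], [0, 0, 0], 1], [[-0.073, -0.075, 0], [0, 0, 0], 1], [[-0.091, -0.077, 0], [0, 0, 0], 1], [[-0.109, -0.076, 0], [0, 0, 0], 1], [[-0.109, -0.076, 0], [0, 0, 0], 1]])

```text
t: 8.75
tool_pos: [0.5063, 0.0149, 0.1487]
orientation: [-3.138, 0.006, -0.008]
force: [1.7, -2.5, -2.8]
opening: 0.0188
```

```bash
python3 wp.py .516 .0695 .055 .2 10 .1485 | sed 's/np.float64//g'
```

```text
ang -100.07976809487968 crank 4.895314121477816 r 0.055457855117674516 [ 1.70360755 -2.48354986 -2.83128891] [-0.49817261 -0.31923446  0.03281641] 8.75 0.018776550314499988 [0.50629382 0.01489813 0.14870096]
[[[(-0.017), (0.006), (-0.0)], [0, 0, 0], 1], [[(-0.034), (0.014), (-0.0)], [0, 0, 0], 1], [[(-0.048), (0.026), (-0.0)], [0, 0, 0], 1], [[(-0.06), (0.04), (-0.0)], [0, 0, 0], 1], [[(-0.068), (0.056), (-0.0)], [0, 0, 0], 1], [[(-0.074), (0.073), (-0.0)], [0, 0, 0], 1], [[(-0.075), (0.091), (-0.0)], [0, 0, 0], 1], [[(-0.074), (0.11), (-0.0)], [0, 0, 0], 1], [[(-0.068), (0.127), (-0.0)], [0, 0, 0], 1], [[(-0.059), (0.143), (-0.0)], [0, 0, 0], 1]]
```

>>> jog_arm(commands=[[[-0.017, 0.006, 0], [0, 0, 0], 1], [[-0.034, 0.014, 0], [0, 0, 0], 1], [[-0.048, 0.026, 0], [0, 0, 0], 1], [[-0.06, 0.04, 0], [0, 0, 0], 1], [[-0.068, 0.056, 0], [0, 0, 0], 1], [[-0.074, 0.073, 0], [0, 0, 0], 1], [[-0.074, 0.073, 0], [0, 0, 0], 1]], newtons=55)

```text
t: 9.62
tool_pos: [0.463, 0.0589, 0.1487]
orientation: [-3.138, 0.005, -0.012]
force: [7.0, -0.8, -6.3]
opening: 0.0191
```

```bash
python3 wp.py .516 .0695 .055 .1 8 .1485 | sed 's/np.float64//g'
```

```text
ang -168.71841330553332 crank 6.093284474511959 r 0.0540883761113607 [ 6.97134553 -0.77847238 -6.34841581] [-0.2262469  -1.21768376  0.04972713] 9.625 0.019119775404265786 [0.46295674 0.05891864 0.14869322]
[[[(-0.003), (0.009), (-0.0)], [0, 0, 0], 1], [[(-0.003), (0.018), (-0.0)], [0, 0, 0], 1], [[(-0.003), (0.027), (-0.0)], [0, 0, 0], 1], [[(-0.001), (0.036), (-0.0)], [0, 0, 0], 1], [[(0.001), (0.045), (-0.0)], [0, 0, 0], 1], [[(0.004), (0.054), (-0.0)], [0, 0, 0], 1], [[(0.008), (0.062), (-0.0)], [0, 0, 0], 1], [[(0.013), (0.07), (-0.0)], [0, 0, 0], 1]]
```

>>> jog_arm(commands=[[[-0.001, 0.009, 0], [0, 0, 0], 1], [[-0.001, 0.018, 0], [0, 0, 0], 1], [[-0.001, 0.027, 0], [0, 0, 0], 1], [[0.001, 0.036, 0], [0, 0, 0], 1], [[0.001, 0.036, 0], [0, 0, 0], 1], [[0.001, 0.036, 0], [0, 0, 0], 1]])

```text
t: 10.38
tool_pos: [0.4632, 0.0787, 0.1486]
orientation: [-3.141, 0.006, -0.01]
force: [-2.0, -10.1, 1.1]
opening: 0.0191
```

```bash
python3 wp.py .5165 .0695 .055 .1 8 .1485 | sed 's/np.float64//g'
```

```text
ang 170.17108178057848 crank 0.1785469848381641 r 0.05414447001539362 [ -1.96581043 -10.0649127    1.10980939] [-1.79617364  0.49328537 -0.02225595] 10.375 0.019066140171063613 [0.46315027 0.07874283 0.14859417]
[[[(0.001), (0.009), (-0.0)], [0, 0, 0], 1], [[(0.004), (0.018), (-0.0)], [0, 0, 0], 1], [[(0.007), (0.026), (-0.0)], [0, 0, 0], 1], [[(0.012), (0.034), (-0.0)], [0, 0, 0], 1], [[(0.017), (0.042), (-0.0)], [0, 0, 0], 1], [[(0.023), (0.049), (-0.0)], [0, 0, 0], 1], [[(0.03), (0.055), (-0.0)], [0, 0, 0], 1], [[(0.037), (0.06), (-0.0)], [0, 0, 0], 1]]
```

>>> jog_arm(commands=[[[0.001, 0.009, 0], [0, 0, 0], 1], [[0.004, 0.018, 0], [0, 0, 0], 1], [[0.004, 0.018, 0], [0, 0, 0], 1], [[0.004, 0.018, 0], [0, 0, 0], 1]], newtons=60)

```text
t: 10.88
tool_pos: [0.4651, 0.0865, 0.1485]
orientation: [3.136, -0.008, 0.007]
force: [-4.0, -16.0, 2.9]
opening: 0.0189
```

```bash
python3 wp.py .5165 .0695 .055 .1 8 .1485 | sed 's/np.float64//g'
```

```text
ang 161.65125882181863 crank 0.32724594715552857 r 0.05413879316659242 [ -3.95429582 -15.95623848   2.92549071] [-2.85182687  0.61142898  0.0141168 ] 10.875 0.018947212960555772 [0.46511373 0.08654289 0.14852192]
[[[(0.002), (0.009), (-0.0)], [0, 0, 0], 1], [[(0.006), (0.017), (-0.0)], [0, 0, 0], 1], [[(0.011), (0.025), (-0.0)], [0, 0, 0], 1], [[(0.017), (0.032), (-0.0)], [0, 0, 0], 1], [[(0.023), (0.039), (-0.0)], [0, 0, 0], 1], [[(0.03), (0.045), (-0.0)], [0, 0, 0], 1], [[(0.038), (0.05), (-0.0)], [0, 0, 0], 1], [[(0.046), (0.054), (-0.0)], [0, 0, 0], 1]]
```

>>> jog_arm(commands=[[[0.002, 0.009, 0], [0, 0, 0], 1], [[0.006, 0.017, 0], [0, 0, 0], 1], [[0.007, 0.02, 0], [0, 0, 0], 1], [[0.007, 0.02, 0], [0, 0, 0], 1], [[0.007, 0.02, 0], [0, 0, 0], 1]])

```text
t: 11.5
tool_pos: [0.4683, 0.0941, 0.1484]
orientation: [3.128, -0.011, 0.002]
force: [-6.3, -23.4, 7.1]
opening: 0.0188
```

```bash
python3 wp.py .5165 .0695 .055 .1 8 .1485 | sed 's/np.float64//g'
python3 - <<'E'
from h import *
C=cam('wrist','w4.png')
C=cam('scene','s4.png')
E
```

```text
ang 152.99620239630798 crank 0.47830517872658074 r 0.05412403471678897 [ -6.27562711 -23.44653956   7.05123411] [-3.98125374  1.2610857   0.02081791] 11.5 0.018781526112758122 [0.46827676 0.09407499 0.14844986]
[[[(0.003), (0.009), (0.0)], [0, 0, 0], 1], [[(0.009), (0.016), (0.0)], [0, 0, 0], 1], [[(0.015), (0.023), (0.0)], [0, 0, 0], 1], [[(0.021), (0.029), (0.0)], [0, 0, 0], 1], [[(0.029), (0.035), (0.0)], [0, 0, 0], 1], [[(0.036), (0.04), (0.0)], [0, 0, 0], 1], [[(0.045), (0.043), (0.0)], [0, 0, 0], 1], [[(0.053), (0.047), (0.0)], [0, 0, 0], 1]]
```

View pics/w4.png

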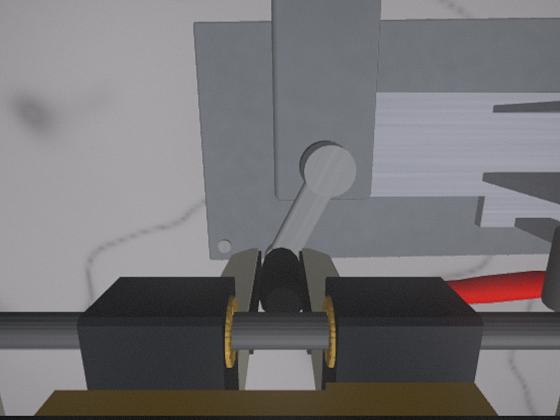

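View pics/s4.png

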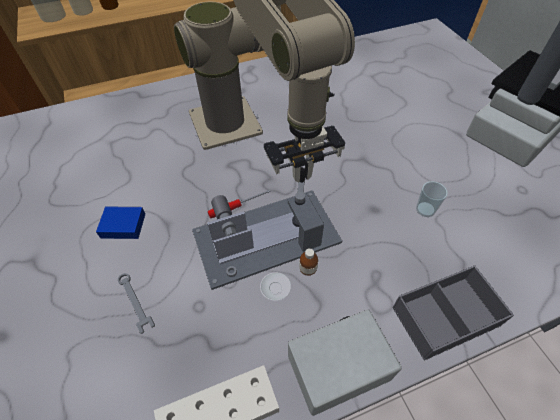

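The clamp is tight: crank about 6.76 rad, 24 N at the knob. Next I release and rise.

>>> jog_arm(commands=[[[0, 0, 0], [0, 0, 0], 1], [[0, 0, 0], [0, 0, 0], 0], [[0, 0, 0], [0, 0, 0], -1], [[0, 0, 0], [0, 0, 0], -1], [[0, 0, 0], [0, 0, 0], -1], [[0, 0, 0], [0, 0, 0], -1], [[0, 0, 0], [0, 0, 0], -1]], newtons=60)

```text
t: 12.48
tool_pos: [0.4683, 0.0944, 0.1486]
orientation: [3.129, -0.01, 0.002]
force: [0.2, -0.4, 0.1]
opening: 0.0741
```

>>> jog_arm(commands=[[[0, 0, 0.1], [0.002, 0, 0], -1], [[0, 0, 0.185], [0.002, 0, 0], -1], [[0.02, -0.09, 0.22], [0.002, 0, 0], -1], [[0.04, -0.19, 0.25], [0.002, 0, 0], -1], [[0.065, -0.29, 0.25], [0.002, 0, 0], -1], [[0.085, -0.374, 0.25], [0.002, 0, 0], -1], [[0.085, -0.374, 0.25], [0.002, 0, 0], -1], [[0.085, -0.374, 0.25], [0.002, 0, 0], -1]])

```text
t: 13.48
tool_pos: [0.5193, -0.1297, 0.2984]
orientation: [-3.141, 0.011, -0.001]
force: [-0.4, -0.0, -0.1]
opening: 0.0928
```

```bash
python3 - <<'E'
from h import *
np.set_printoptions(precision=4,suppress=True)
C=cam('wrist','w5.png'); s=robot.read_state(); print(s['tool_pos'],s['orientation'],s['t'])
im=C[0][:,:,::-1].copy()
for X in [(.519,-.13,.082),(.4925,-.08,.114),(.4925,-.18,.114),(.5465,-.08,.11),(.5465,-.18,.11)]:
    u=P(C,X); print(X,u); cv2.circle(im,tuple(int(v) for v in u),3,(0,255,0),1)
for r in robot.trace('wrist','bolt'): print(r['p'],r['uv'],r['pixels'].sum())
cv2.imwrite('pics/w5o.png',im)
T=cam('top','t5.png')
E
```

```text
[ 0.5193 -0.1292  0.2985] [-3.1414  0.0092 -0.0017] 13.525
(0.519, -0.13, 0.082) [279.1136 187.0831]
(0.4925, -0.08, 0.114) [231.1027 218.3537]
(0.4925, -0.18, 0.114) [327.4276 217.6761]
(0.5465, -0.08, 0.11) [229.3145 165.8175]
(0.5465, -0.18, 0.11) [328.3996 165.0886]
0.61 [281.0, 184.6] 488
```

View pics/w5o.png

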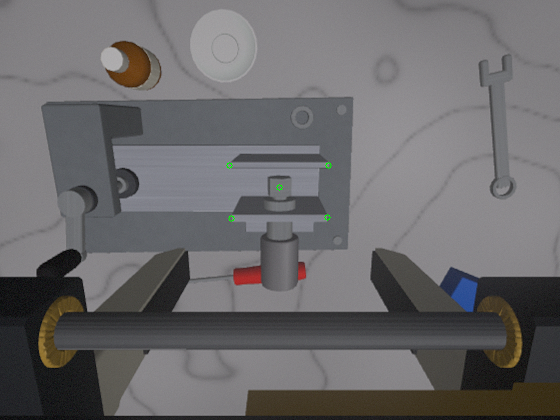

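The bolt head is centred at about (280,186), midway between the uprights, and matches the projected pose. Next I descend.

>>> jog_arm(commands=[[[0, -0.001, -0.09], [0, 0, 0], -1], [[0, -0.001, -0.17], [0, 0, 0], -1], [[0, -0.001, -0.24], [0, 0, 0], -1], [[0, -0.001, -0.29], [0, 0, 0], -1], [[0, -0.001, -0.33], [0, 0, 0], -1], [[0, -0.001, -0.365], [0, 0, 0], -1], [[0, -0.001, -0.392], [0, 0, 0], -1], [[0, -0.001, -0.392], [0, 0, 0], -1]], newtons=40)

```text
t: 14.62
tool_pos: [0.5184, -0.1284, 0.0624]
orientation: [-3.141, 0.006, 0.001]
force: [0.1, 0.9, -0.6]
opening: 0.0931
```

```bash
python3 - <<'E'
from h import *
C=cam('wrist','w6.png'); s=robot.read_state(); print(s['tool_pos'],s['orientation'],s['t'],s['force'])
print(P(C,(.519,-.13,.082)))
for r in robot.trace('wrist','bolt'): print(r['p'],r['uv'],r['pixels'].sum())
E
```

```text
[ 0.51922472 -0.12881114  0.06353839] [-3.14157059e+00  6.25375786e-03 -1.52126753e-03] 14.675 [-0.11779707 -0.01097155  1.44481758]
[280.99785301 282.49255652]
0.97 [282.8, 281.4] 3341
```

View pics/w6.png

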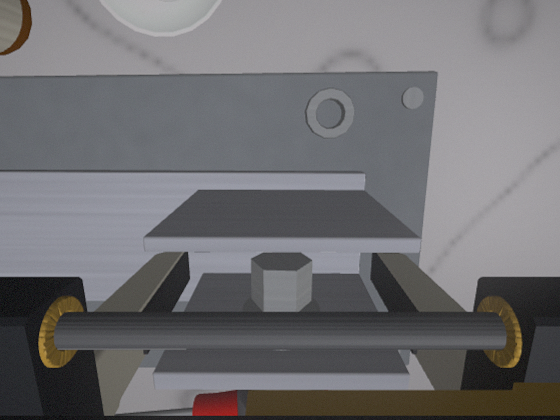

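The hex stands flat-side up at about (281,270), so its corners now face ±y. I'll wait about 1.2 s for the flats to come round, then close.

>>> jog_arm(commands=[[[0, -0.002, 0], [0, 0, 0], -1], [[0, -0.002, 0], [0, 0, 0], -1], [[0, -0.002, 0], [0, 0, 0], -1], [[0, -0.002, 0], [0, 0, 0], -1], [[0, -0.002, 0], [0, 0, 0], -1], [[0, -0.002, 0], [0, 0, 0], -1], [[0, -0.002, 0], [0, 0, 0], -0.5], [[0, -0.002, 0], [0, 0, 0], -0.3], [[0, -0.002, 0], [0, 0, 0], -0.1], [[0, -0.002, 0], [0, 0, 0], -0.1]], newtons=40)

```text
t: 15.98
tool_pos: [0.5198, -0.1303, 0.0643]
orientation: [3.141, -0.007, 0.004]
force: [0.0, -0.1, 0.6]
opening: 0.0572
```

```bash
python3 - <<'E'
from h import *
C=cam('wrist','w7.png'); s=robot.read_state(); print(s['tool_pos'],s['orientation'],s['t'],s['force'],s['opening'])
E
```

```text
[ 0.51982402 -0.13032936  0.06428755] [ 3.14114107 -0.00655487  0.00362878] 16.025 [0.17646344 0.45282489 0.67969536] 0.054305338982366426
```

View pics/w7.png

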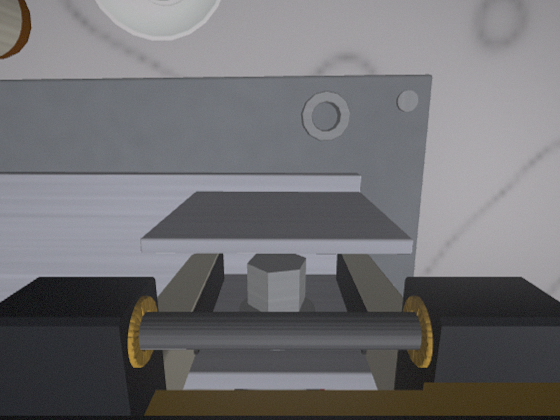

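>>> jog_arm(commands=[[[0, 0, -0.001], [0, 0, 0], 0.2], [[0, 0, -0.001], [0, 0, 0], 0.4], [[0, 0, -0.001], [0, 0, 0], 1], [[0, 0, -0.001], [0, 0, 0], 1], [[0, 0, -0.001], [0, 0, 0], 1], [[0, 0, -0.001], [0, 0, 0], 1], [[0, 0, -0.001], [0, 0, 0], 1], [[0, 0, -0.001], [0, 0, 0], 1]], newtons=40)

```text
t: 17.02
tool_pos: [0.5198, -0.129, 0.0637]
orientation: [-3.14, 0.006, -0.003]
force: [-1.3, 6.3, 2.1]
opening: 0.0246
```

```bash
python3 - <<'E'
from h import *
C=cam('wrist','w8.png'); s=robot.read_state(); print(s['tool_pos'],s['orientation'],s['t'],s['force'],s['opening'],s['wrist_torque'])
E
```

```text
[ 0.51978566 -0.12901992  0.06371504] [-3.13997896  0.00607692 -0.00318383] 17.075 [0.02556026 6.73853564 2.329614  ] 0.024616719174137266 [1.09075299 0.13505799 0.01458603]
```

View pics/w8.png

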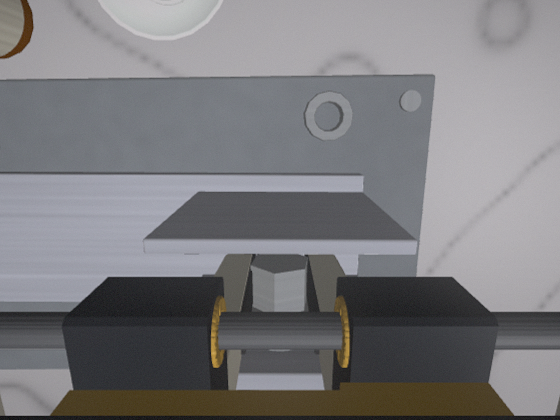

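>>> jog_arm(commands=[[[0, 0.001, 0], [0, 0, 0], 1], [[0, 0.001, 0], [0, 0, 0], 1], [[0, 0.001, 0], [0, 0, 0], 1], [[0, 0.001, 0], [0, 0, 0], 1], [[0, 0.001, 0], [0, 0, 0], 1], [[0, 0.001, 0], [0, 0, 0], 1], [[0, 0.001, 0], [0, 0, 0], 1], [[0, 0.001, 0], [0, 0, 0], 1]], newtons=40)

```text
t: 18.08
tool_pos: [0.5198, -0.1289, 0.0638]
orientation: [-3.141, 0.006, -0.003]
force: [-0.8, -4.9, -1.7]
opening: 0.0246
```

```bash
python3 - <<'E'
from h import *
C=cam('wrist','w9.png'); s=robot.read_state(); print(s['tool_pos'],s['orientation'],s['t'],s['force'],s['opening'],s['wrist_torque'])
T=cam('top','t9.png'); S=cam('scene','s9.png')
a=cv2.resize(S[0][180:300,180:360],(720,480),interpolation=cv2.INTER_CUBIC)[:,:,::-1]; cv2.imwrite('pics/s9c.png',a)
a=cv2.resize(C[0][240:340,220:340],(720,600),interpolation=cv2.INTER_CUBIC)[:,:,::-1]; cv2.imwrite('pics/w9c.png',a)
E
```

```text
[ 0.51979117 -0.12882754  0.06373392] [-3.14054481  0.00634251 -0.00330003] 18.125 [ 0.14584364 -6.44208343 -0.27096367] 0.02449178269755674 [-0.81122692  0.06682101  0.03195083]
```

View pics/w9c.png

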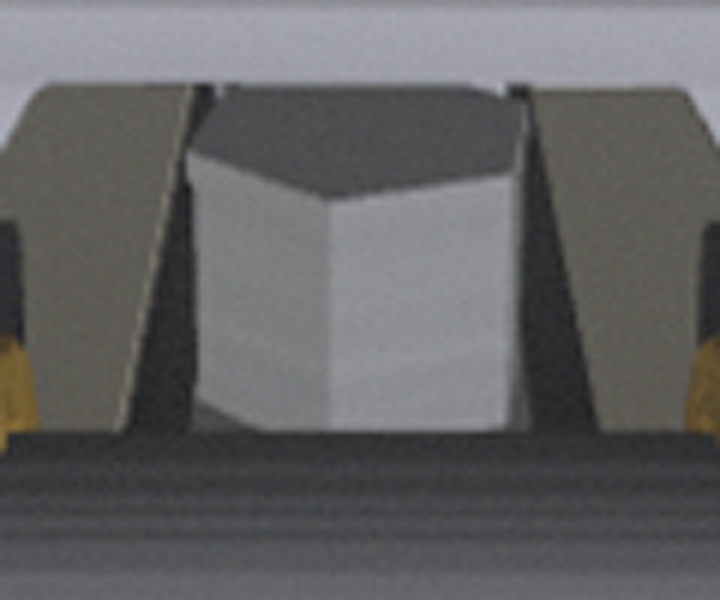

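View pics/s9c.png

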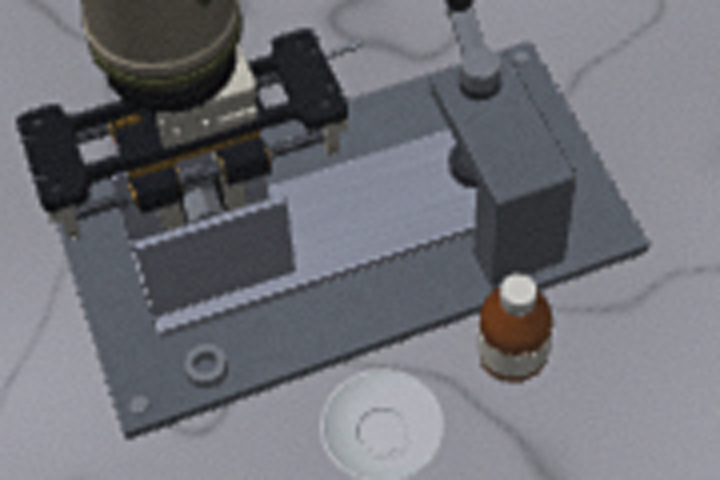

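View pics/t9.png

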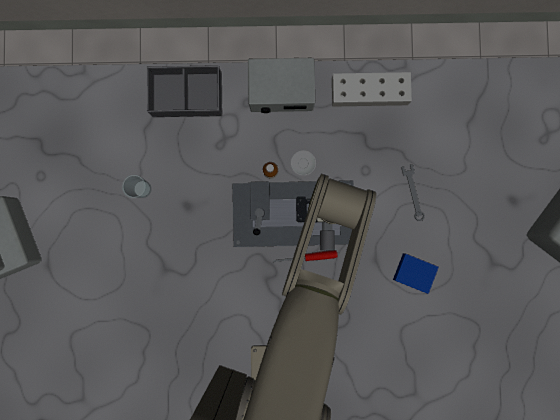

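>>> jog_arm(commands=[[[0, -0.001, 0], [0, 0, 0], 1], [[0, -0.001, 0], [0, 0, 0], 1], [[0, -0.001, 0], [0, 0, 0], 1], [[0, -0.001, 0], [0, 0, 0], 1], [[0, -0.001, 0], [0, 0, 0], 1], [[0, -0.001, 0], [0, 0, 0], 1], [[0, -0.001, 0], [0, 0, 0], 1], [[0, -0.001, 0], [0, 0, 0], 1]], newtons=60)

```text
t: 19.23
tool_pos: [0.5198, -0.129, 0.0637]
orientation: [-3.14, 0.006, -0.003]
force: [-0.3, 5.9, 2.7]
opening: 0.0246
```

```bash
python3 - <<'E'
from h import *
C=cam('wrist','w10.png'); s=robot.read_state(); print(s['tool_pos'],s['orientation'],s['t'],s['force'],s['opening'],s['wrist_torque'])
a=cv2.resize(C[0][240:340,220:340],(720,600),interpolation=cv2.INTER_CUBIC)[:,:,::-1]; cv2.imwrite('pics/w10c.png',a)
E
```

```text
[ 0.51977613 -0.12900958  0.06373115] [-3.13989243  0.00620447 -0.00317145] 19.275 [-0.19156543  5.2191078   1.66941692] 0.024180036410598644 [ 0.97458679  0.06373024 -0.05116539]
```

View pics/w10c.png

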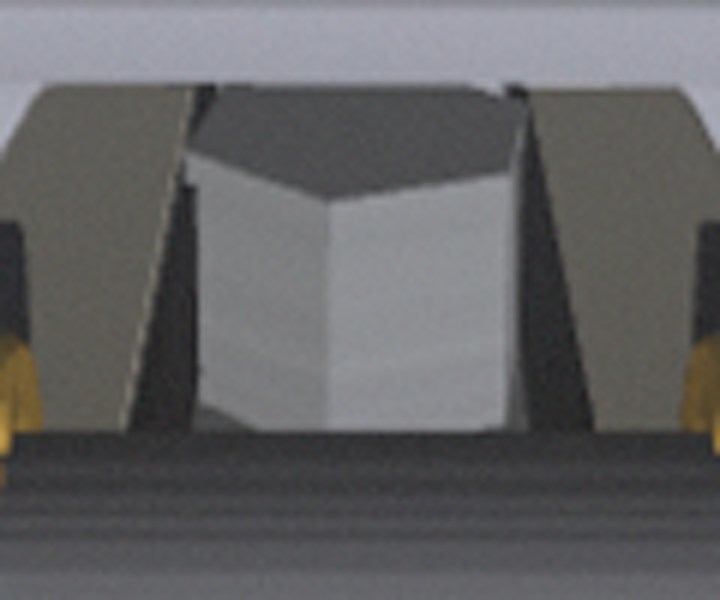

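The bolt head looks the same in w9 (t=18.1 s) and w10 (t=19.3 s): edge at column 330, corners at (190,152) and (520,172). Left free it would have turned about 16° in that time, so it is held. I'll check the crank and the bystanders before handing in.

```bash
python3 - <<'E'
from h import *
S=cam('scene');T=cam('top')
k=robot.trace('scene','knob'); print([(r['p'],r['uv']) for r in k], 'expect',P(S,[.468,.0945,.165]))
a=cv2.imread('pics/top0.png').astype(int);b=T[0][:,:,::-1].astype(int)
for n in ['amber_bottle','dish','beaker','slide_box','wrench','screwdriver']:
    print(n,[(round(r['p'],2),np.round(r['uv'],1)) for r in robot.trace('top',n)[:2]])
C1=cam('wrist'); p=cv2.imread('pics/w10.png')[:,:,::-1]
w=lambda i:cv2.cvtColor(np.ascontiguousarray(i[250:312,250:310]),cv2.COLOR_RGB2GRAY).astype(np.float32)
print('shift',cv2.phaseCorrelate(w(p),w(C1[0])),np.abs(w(p)-w(C1[0])).mean())
s=robot.read_state(); print(s['t'],s['opening'],s['force'],s['tool_pos'])
print(robot.close_job())
E
```

```text
[(0.61, [299.6, 171.2]), (0.44, [230.5, 230.6])] expect [302.22465169 174.07809728]
amber_bottle [(0.5, array([271.5, 168.7])), (0.47, array([319.1, 258.3]))]
dish [(0.95, array([300.6, 160.2])), (0.54, array([290.9, 221. ]))]
beaker [(0.71, array([136. , 187.7]))]
slide_box [(0.77, array([413.6, 273. ]))]
wrench [(0.71, array([412.5, 196.2]))]
screwdriver [(0.85, array([320.8, 258.4]))]
shift ((0.024275540161387, 0.006480471926487041), 0.9757970894376436) 1.5760753
19.775 0.024012701961133445 [-0.94207787  4.66309262  1.58977328] [ 0.51980642 -0.12902409  0.06373923]
the job is handed in; nothing more can be done
None
```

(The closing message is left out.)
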